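# Close up the stop collar on the ear tag rod

## Task

On the tag rod stand the stop collar has been left short of the pack of ear tags. Loosen the collar's square-headed set screw until the collar is free, slide the collar along the rod until it just touches the tags without shoving the pack along, and screw the set screw fully home again so the collar holds. Let go of it and leave the other things on the bench where they are.

Things in the scene. Friction and masses are not known exactly. Their poses are not given: they have to be found in the camera images.
- stand: tag rod stand standing on the bench (fixed): dark steel base 110 x 380 x 16 mm, a bracket 152 mm tall, 50 mm wide and 14 mm thick at each end (inner faces 165 mm either side of the middle), and between them a level steel rod 20 mm across. Origin: centre of its underside; the rod's axis is the line along the stand's y axis 130 mm above the origin. Its x points roughly away from the robot
- collar_face (a point): stop collar: plain aluminium ring 60 mm across and 36 mm wide on the rod; it does not turn, only slides along the stand's y. This point lies on the rod's axis at the centre of the collar's face nearest the tags (the +y face); axes parallel to the stand's. While the set screw is tight the collar is clamped (over 50 N to shift it); loose, it slides at about 2 to 3 N
- screw_head (a point): centre of the set screw's square steel head, a 30 mm cube. The screw stands square to the rod at mid-width of the collar, leaning 35 degrees from vertical to the stand's -x (the robot). The frame turns with the head: z points out along the screw, x and y are square to the flat sides. Centre 62 mm from the rod's axis; 17 mm between the head's underside and the collar's rim; free all round
- screw (a joint): turn of the set screw, rad: 0 = screwed fully home against a firm stop; grows anticlockwise seen from outside on the head (right-hand thread, i.e. positive about screw_head z), stop at 3.2. The clamping gets weaker as it is undone and is gone at about 1.6 rad; 2 to 2.4 is comfortably loose. It needs about 0.3 N m to turn and stays where it is left. The head does not noticeably rise
- pack_face (a point): pack of ear tags hanging on the rod as one block: 60 mm thick along the rod, 58 mm wide, from 14 mm above the rod's axis (24 mm wide neck) to 80 mm below it. This point lies on the rod's axis on the pack's face nearest the collar (the -y face). The pack sits stiffly: about 20 N along the rod would shove it along
- tally: grey tally counter, 46 x 58 x 30 mm plus a wire loop at its -y side and a 10 mm button on top; bystander. Origin: centre of its underside
- key: brass cam-lock key lying flat, 80 mm long, 8 mm thick; bystander. Origin: centre of its underside
- torch: ribbed aluminium torch lying down, 150 mm long along its x, head 38 mm across; bystander. Origin: under its middle, on the bench
- applicator: tag applicator pliers lying flat, about 215 mm long along x, 24 mm tall; bystander. Origin: under the middle, on the bench
- tub: pink open plastic tub with tags, 150 x 190 x 85 mm tall; bystander. Origin: centre of its underside
- jar: clear jar with a steel lid, 64 mm across, 85 mm tall; bystander. Origin: centre of its underside

How it is judged (in metres and radians):
On the way, in this order (a step that is already met when the one before it is completed fails the run):
1. the set screw is loosened (more than 1.2 rad) while the collar is still away from the tags (value of joint screw above 1.2 rad and distance between collar_face and pack_face above 0.02 m), for 0.1 s.
2. the collar is slid up to the tags with the screw still loose (distance between collar_face and pack_face below 0.0025 m and value of joint screw above 0.8 rad), for 0.1 s.
At the end, for the whole second after the job is handed in: The collar's face is within 3 mm of the tags' face, the set screw is back within 0.3 rad of fully home, the tag pack has moved less than 6 mm along the rod, and no bystander has moved more than 25 mm (distance between collar_face and pack_face below 0.003 m and value of joint screw below 0.3 rad and distance of pack_face from where it was at the start of the episode below 0.006 m); the robot touches nothing.
It fails at once if the tag pack is shoved along the rod by more than 10 mm (distance of pack_face from where it was at the start of the episode above 0.01 m).
It fails at once if a bystander (tally counter, key, torch, applicator, tub or jar) is moved by more than 25 mm (distance of any of tally, key, torch, applicator, tub, jar from where it was at the start of the episode above 0.025 m).
It also fails if it takes over 56 s, if anything falls off the work surface, if the arm or the gripper's body presses on something with over 40 N, if the wrist force passes 120 N, or if a joint passes its speed limit or range.

## Robot

A 6-joint arm with a two-finger parallel gripper is mounted at the origin on the work surface. World frame = base frame: x ahead of the robot, y to its left, z up, the work surface at z = 0. Lengths are in mm, angles in degrees, forces in N, time in s.
With the tool pointing down it reaches from about 300 to 850 mm from the base axis. Payload 4.2 kg.
Tool frame: the origin (TCP) lies at the very end of the fingers, on their centre line; the grasp point (between the pads) lies 19 mm behind it (env.grip_depth is the distance from the TCP to the grasp point, in mm); z points along the fingers, y is the line along which they close (so a half turn about z gives the same grasp; the last joint's range is limited). The gripper opens to 91 mm and grips with 3 to 60 N. Pads are 32 mm wide; open, the fingers measure 118 mm over their backs; the gripper's body (76 mm by 178 mm) begins 60 mm behind the grasp point.
Start: joints at [-67.208, 18.312, 89.639, -0, 72.044, -1.146], TCP at [233.312, -525.556, 213.976] pointing down, gripper open.
Joint ranges: [-177.97, 177.97], [-48.28, 115.42], [12.27, 149.76], [-77.06, 257.06], [2.81, 150.46], [-146.56, 146.56]. Speed limits (degrees/s): [147.25, 147.25, 180, 180, 180, 180].

## Interface

Orientations are given as [roll, pitch, yaw] about the fixed x, y, z axes, in that order (R = Rz(yaw) Ry(pitch) Rx(roll)).
In Python, from workcell import env, cams gives the robot as it stands.
- The arm moves only by the tool apply_moves, never from a script. Its argument "deltas" is a list of rows, each a list of 5 numbers: the shift along the tool's x, y, z in m, then the turn about the tool's z in rad, then the opening, from -1 (shut) to 1 (fully open), so that 0 is half open. In form: [[tx, ty, tz, roll, gripper], ...]. A call has 1 to 5 rows; each row is the pose to reach, as a shift and turn from the pose commanded when the call began, along the tool's axes at that moment; what a row does not reach only later rows make up. A row lasts 1/10 s, in which the tool goes at most 50 mm and 8.59 degrees, less where a joint would pass 70% of its speed; a pose out of reach is approached as far as the arm can. A call with a gripper value outside its range is refused whole. The fingers move at their own pace and stop on an object; "grip_force" is the grip in N (left out, the last holds). Time passes only in rows, so rows that repeat a pose let the fingers close. It gives the time, the measured TCP pose, the force, the opening and the grip force at its end, in the units of the state.
- env.state(): the state, without advancing time (a new reading comes with each control period).
- cams.grab_frame(name): name is "scene" or "side" or "wrist"; returns the picture (384x512x3 uint8, blue, green, red); there is no depth.
- cams.get_calibration(name): a dict with "mtx" (3x3 intrinsics, pixels), "eye" and "attitude" of the camera in the world; the wrist camera has in their place "tool_from_camera" (4x4, takes a point from camera to tool coordinates, whose origin is the TCP and whose axes are the flange's). Camera axes: x right, y down, z forward; pixel columns grow to the right and rows downward; lengths in mm; the calibration is good to about 2 mm. The wrist camera is an equidistant fisheye: a pixel r from the principal point sees the ray r / f radians off the axis. A picture is of the moment at which its call begins: read the wrist's pose just before it. get_calibration takes no time and is no camera call.
- env.job_done(): hands the job in; it is judged then, once.
The state is a dict: "time_s": time; "qpos": joint angles; "qvel": joint speeds; "effort": joint torques, N m; "ee_pos": TCP position; "ee_rot": TCP orientation; "force": force on the tool from outside, world axes, zero at the start; "torque": the same for the moment, N m; "gripper_width": finger opening in mm; "gripper_force": force on a finger pad.
Only numpy, scipy, OpenCV 4.12 (cv2) and the standard library are available. Lean on these libraries where they do the work, as an engineer would, in place of code of your own. Each camera call takes 0.05 s, during which the arm holds its last target. There are 200 camera calls.

## Working session

There is one attempt and no reset: what is moved stays moved. The work goes in short steps, Python scripts to look and compute and a tool call to move; the robot and the scene stay as the last step left them, time stands still between calls to the robot, and variables do not carry over. Pictures are saved under pics/ and viewed, at most 10 in all, crops included, and the job is handed in when it is done.

Besides the shell and the picture viewer there is one more tool, called after "Call:" as name(argument=value, ...) on one line, values as JSON. apply_moves: Moves the arm, as the interface text tells. Its arguments: {"type":"object","properties":{"deltas":{"type":"array"},"grip_force":{"type":"number"}},"required":["deltas"]}

```bash
ls; mkdir -p pics; python3 - <<'E'
from workcell import env,cams
import cv2,numpy as np
for n in("scene","side"):
    cv2.imwrite(f"pics/{n}0.png",cams.grab_frame(n)); print(n,cams.get_calibration(n))
print(cams.get_calibration("wrist"))
s=env.state();print(s)
E
```

```text
pics
scene {'mtx': array([[469.97811502,   0.        , 254.0637643 ],
       [  0.        , 469.97811502, 198.02198924],
       [  0.        ,   0.        ,   1.        ]]), 'eye': array([1175.59490454, -336.67945419, 1305.47769477]), 'attitude': array([-149.20313285,   -0.26678822,   62.6618193 ])}
side {'mtx': array([[436.22637601,   0.        , 259.24755008],
       [  0.        , 436.22637601, 194.44526032],
       [  0.        ,   0.        ,   1.        ]]), 'eye': array([ -73.93998191,  584.34500996, 1028.15152531]), 'attitude': array([-134.94286987,    0.4277871 , -134.63691173])}
{'mtx': array([[297.31863964,   0.        , 251.57122719],
       [  0.        , 297.31863964, 188.66669775],
       [  0.        ,   0.        ,   1.        ]]), 'tool_from_camera': array([[ 2.97439886e-04, -9.72469823e-01, -2.33028658e-01,
         6.57748964e+01],
       [ 9.99999956e-01,  2.90688802e-04,  6.33131782e-05,
         1.61021466e-01],
       [ 6.16866623e-06, -2.33028666e-01,  9.72469866e-01,
        -1.70062340e+02],
       [ 0.00000000e+00,  0.00000000e+00,  0.00000000e+00,
         1.00000000e+00]])}
{'time_s': 0.1, 'qpos': array([-6.72086853e+01,  1.83493887e+01,  8.97001515e+01,  4.67764615e-04,
        7.20447574e+01, -1.14680773e+00]), 'qvel': array([-0.04148294, -0.14557356, -0.29533505,  0.07829918, -0.00626635,
        0.05920956]), 'effort': array([-3.59355579e-05, -4.13333774e+01, -2.32508916e+01,  7.28027313e-02,
        4.21166746e-02, -5.83503993e-05]), 'ee_pos': array([ 233.1223357 , -525.11786958,  213.18523904]), 'ee_rot': array([-1.79905730e+02, -2.33194932e-03,  2.39379760e+01]), 'force': array([-0.8146674 ,  0.06404489, -1.07705906]), 'torque': array([-0.00413362, -0.00951467, -0.0065657 ]), 'gripper_force': 0.0, 'gripper_width': 91.10052703614787}
```

View pics/scene0.png

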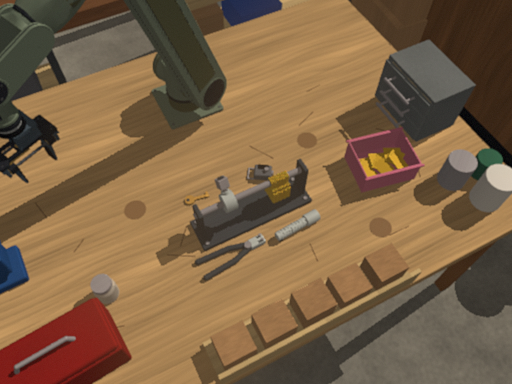

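View pics/side0.png

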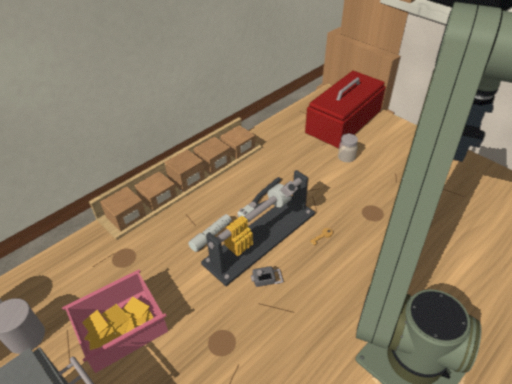

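```bash
python3 - <<'E'
import cv2,numpy as np
a=cv2.imread("pics/scene0.png")[150:250,180:320];b=cv2.imread("pics/side0.png")[165:285,190:325]
a=cv2.resize(a,None,fx=4,fy=4,interpolation=2)[:, :];b=cv2.resize(b,None,fx=4,fy=4,interpolation=2)
c=np.zeros((480,1100,3),np.uint8);c[:400,:560]=a;c[:480,560:]=b
cv2.imwrite("pics/z.png",cv2.resize(c,(800,349),interpolation=3)) 
cv2.imwrite("pics/zz.png",np.hstack([cv2.resize(cv2.imread("pics/scene0.png")[150:250,185:320],(405,300),interpolation=2),cv2.resize(cv2.imread("pics/side0.png")[165:290,190:320],(390,375),interpolation=2)[:300]]))
E
```

```text
(no output)
```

View pics/zz.png

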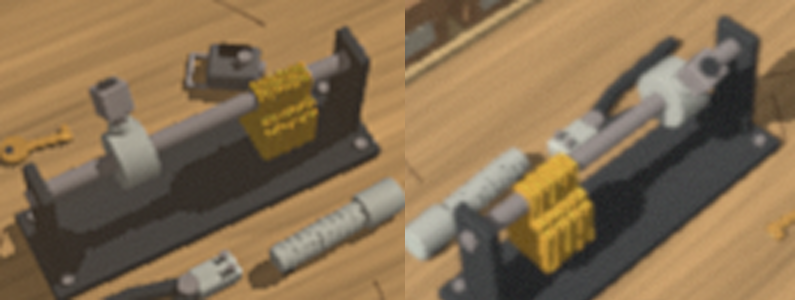

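```bash
cat > h.py <<'E'
import numpy as np
from scipy.spatial.transform import Rotation as Ro
from scipy.optimize import least_squares
from workcell import env,cams
C={n:cams.get_calibration(n) for n in("scene","side","wrist")}
def proj(n,P):
    c=C[n];q=Ro.from_euler('xyz',c["attitude"],degrees=True).as_matrix().T@(np.asarray(P)-c["eye"])
    u=c["mtx"]@q;return u[:2]/u[2]
def wproj(s,P):
    T=C["wrist"]["tool_from_camera"];R=Ro.from_euler('xyz',s["ee_rot"],degrees=True).as_matrix()
    q=R.T@(np.asarray(P)-s["ee_pos"]);q=T[:3,:3].T@(q-T[:3,3])
    t=np.arctan2(np.hypot(q[0],q[1]),q[2]);f=C["wrist"]["mtx"][0,0]
    return C["wrist"]["mtx"][:2,2]+f*t*q[:2]/np.hypot(q[0],q[1])
def W(p,L):
    c,s=np.cos(p[2]),np.sin(p[2]);return np.array([p[0]+c*L[0]-s*L[1],p[1]+s*L[0]+c*L[1],L[2]])
HX,HZ=-62*np.sin(np.radians(35)),130+62*np.cos(np.radians(35))
E
python3 - <<'E'
from h import *
o=[("scene",(55,-190,0),(204.3,249.3)),("scene",(55,190,8),(311.7,201)),("scene",(-55,-190,16),(191,221)),("side",(-55,-190,10),(315,212.7))]
hd=[("scene",(222.3,182.7)),("side",(291,187.7))]
def f(v):
    r=[proj(n,W(v,L))-p for n,L,p in o]+[proj(n,W(v,(HX,v[3],HZ)))-p for n,p in hd]
    r+= [proj("scene",W(v,(-12,v[4],144)))-(269,178.3)]
    return np.ravel(r)
s=least_squares(f,[500,-50,0,-90,60]);print(s.x,np.degrees(s.x[2]),s.fun.round(1))
print("head",W(s.x,(HX,s.x[3],HZ)))
E
```

```text
[ 5.30565228e+02 -2.97917321e+00 -9.62993981e-03 -8.23166859e+01
  5.98524515e+01] -0.5517549077929829 [ 0.   1.5  1.2  0.  -1.4 -1.3 -0.3  0.4 -1.5 -0.  -1.9  0.1 -0.4 -1.1]
head [494.21244507 -84.94959016 180.78742675]
```

Call:
apply_moves(deltas=[[0.04,-0.03,-0.024,0,1],[0.08,-0.06,-0.048,0,1],[0.12,-0.09,-0.072,0,1],[0.16,-0.12,-0.096,0,1],[0.19,-0.15,-0.12,0,1]], grip_force=10)

```text
time_s: 0.6
ee_pos: [339.4, -326.0, 324.5]
ee_rot: [-179.9, 0.0, 23.9]
force: [0.5, -0.9, 0.2]
gripper_width: 91.1
gripper_force: 0.0
```

Call:
apply_moves(deltas=[[0.038,-0.03,0,0,1],[0.076,-0.06,0,0,1],[0.114,-0.09,0,0,1],[0.152,-0.12,0,0,1],[0.19,-0.15,0,0,1]])

```text
time_s: 1.1
ee_pos: [452.0, -111.7, 324.1]
ee_rot: [180.0, 0.0, 23.9]
force: [0.7, -0.2, -0.3]
gripper_width: 91.5
gripper_force: 0.0
```

Call:
apply_moves(deltas=[[0.0345,-0.025,0,0.14,1],[0.0345,-0.025,0,0.28,1],[0.0345,-0.025,0,0.427,1],[0.0345,-0.025,0,0.427,1],[0.0345,-0.025,0,0.427,1]])

```text
time_s: 1.6
ee_pos: [472.9, -76.8, 324.0]
ee_rot: [-180.0, 0.0, -0.4]
force: [-0.2, 0.4, -0.5]
gripper_width: 91.1
gripper_force: 0.0
```

```bash
python3 - <<'E'
from h import *
import cv2,pickle
s=env.state();i=cams.grab_frame("wrist");pickle.dump(s,open("s1.pkl","wb"))
print(s["time_s"],s["ee_pos"],s["ee_rot"],s["force"])
cv2.imwrite("pics/w1r.png",i);cv2.imwrite("pics/w1.png",cv2.resize(i,(800,600),interpolation=2))
v=[530.6,-3,-.0096]
for L in[(HX,-82,HZ),(0,60,130),(0,-165,152),(0,165,152),(0,-64,130)]:print(L,wproj(s,W(v,L))*800/512)
E
```

```text
1.6 [472.89416571 -76.80825894 323.96445645] [-1.79997778e+02  3.65576037e-02 -3.58062160e-01] [-0.21938528  0.3632395  -0.47121524]
(np.float64(-35.56173905376485), -82, np.float64(180.7874267459175)) [404.56585906 250.7970908 ]
(0, 60, 130) [227.98872938 200.12577576]
(0, -165, 152) [514.6494256  199.97798531]
(0, 165, 152) [107.82076046 208.75321963]
(0, -64, 130) [380.15682749 196.56957843]
```

View pics/w1.png

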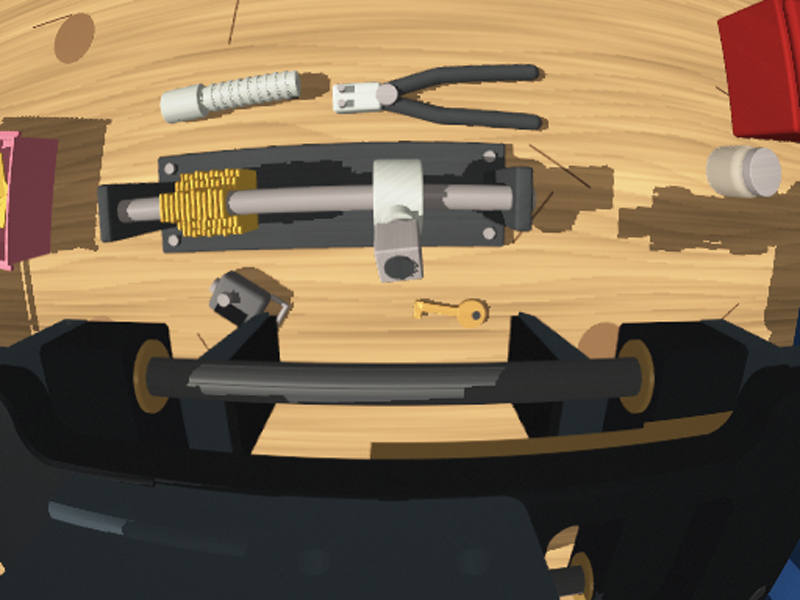

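```bash
cat >> h.py <<'E'
def axes(phi): # head axes in stand frame
    a=np.radians(35);z=np.array([-np.sin(a),0,np.cos(a)]);e1=np.array([np.cos(a),0,np.sin(a)]);e2=np.array([0,1,0])
    return np.cos(phi)*e1+np.sin(phi)*e2,-np.sin(phi)*e1+np.cos(phi)*e2,z
def headpt(c,phi,i,j,k):
    x,y,z=axes(phi);return np.array([HX,c,HZ])+15*(i*x+j*y+k*z)
E
python3 - <<'E'
from h import *
import pickle
s=pickle.load(open("s1.pkl","rb"));k=512/800
pts=[((25,-165,152),(512,168)),((-25,-165,152),(512,231)),((55,190,16),(160,157)),((-55,190,16),(163,252)),((-55,-190,16),(505,244))]
def f(v):
    P=lambda L:wproj(s,W(v,L))/k
    r=[]
    for L,p in pts:r+=list(P(L)-p)
    r+=[P((0,v[3]+18,160))[0]-374,P((0,v[3]-18,160))[0]-422]
    r+=[P((0,v[4],144))[0]-229,P((29,v[4],50))[0]-257,P((-29,v[4],50))[0]-257]
    for (i,j),p in zip([(1,1),(1,-1),(-1,-1),(-1,1)],[(377,253),(421,250),(423,279),(380,282)]):
        r+=list(P(headpt(v[3],v[5],i,j,1))-p)
    return np.array(r)
q=least_squares(f,[530,-3,0,-82,60,0]);print(q.x.round(4),q.fun.round(1));v=q.x
print("head",W(v,(HX,v[3],HZ)),"gap",v[4]-v[3]-18,"phi",np.degrees(v[5]),"yaw",np.degrees(v[2]))
E
```

```text
[ 5.294331e+02 -3.123300e+00  3.900000e-03 -7.799650e+01  5.705930e+01
  6.980000e-02] [ 3.1 -2.6  2.1  0.6 -4.8 -0.6 -2.3  1.4 -1.5  3.  -0.4  1.9 -3.4  1.
  3.1 -2.2 -1.7  0.9 -1.5  0.4  1.8 -0.5  1.3]
head [494.1757056  -81.2578579  180.78742675] gap 117.05578856676448 phi 3.9966373703599727 yaw 0.22339421325580866
```

Call:
apply_moves(deltas=[[0.021,0.0045,0.04,0,1],[0.021,0.0045,0.08,0,0.5],[0.021,0.0045,0.12,0,0.3],[0.021,0.0045,0.16,0,0.1],[0.021,0.0045,0.16,0,0.1]])

```text
time_s: 2.15
ee_pos: [489.9, -81.2, 159.5]
ee_rot: [-179.9, 0.7, -0.5]
force: [-0.6, 0.1, 0.5]
gripper_width: 62.3
gripper_force: 0.0
```

Call:
apply_moves(deltas=[[0,0,0,0,-0.2],[0,0,0,0,-1],[0,0,0,0,-1],[0,0,0,0,-1],[0,0,0,0,-1]], grip_force=12)

```text
time_s: 2.65
ee_pos: [495.4, -80.7, 166.3]
ee_rot: [-179.9, -0.2, -0.5]
force: [0.4, 4.3, 6.8]
gripper_width: 33.1
gripper_force: 12.0
```

Call:
apply_moves(deltas=[[0,0,0,0,-1],[0,0,0,0,-1],[0,0,0,-0.06,-1],[0,0,0,-0.12,-1],[0,0,0,-0.2,-1]], grip_force=35)

```text
time_s: 3.15
ee_pos: [497.4, -80.7, 166.4]
ee_rot: [180.0, -0.5, 10.9]
force: [4.4, 6.6, 2.9]
gripper_width: 31.4
gripper_force: 35.0
```

Call:
apply_moves(deltas=[[0,0,0,-0.06,-1],[0,0,0,-0.12,-1],[0,0,0,-0.18,-1],[0,0,0,-0.24,-1],[0,0,0,-0.3,-1]])

```text
time_s: 3.65
ee_pos: [497.5, -79.5, 165.9]
ee_rot: [179.9, -0.6, 28.0]
force: [3.9, 9.3, 0.2]
gripper_width: 35.1
gripper_force: 35.3
```

Call:
apply_moves(deltas=[[0,0,0,-0.06,-1],[0,0,0,-0.12,-1],[0,0,0,-0.18,-1],[0,0,0,-0.24,-1],[0,0,0,-0.3,-1]])

```text
time_s: 4.15
ee_pos: [496.5, -78.8, 165.5]
ee_rot: [179.9, -0.5, 45.3]
force: [2.7, 10.7, -0.3]
gripper_width: 37.4
gripper_force: 35.3
```

Call:
apply_moves(deltas=[[0,0,0,-0.06,-1],[0,0,0,-0.12,-1],[0,0,0,-0.17,-1],[0,0,0,-0.17,-1],[0,0,0,-0.17,-1]])

```text
time_s: 4.65
ee_pos: [495.8, -78.6, 165.3]
ee_rot: [180.0, -0.4, 54.9]
force: [1.4, 11.4, 0.2]
gripper_width: 38.5
gripper_force: 35.1
```

```bash
python3 - <<'E'
from h import *
import cv2
s=env.state();i=cams.grab_frame("wrist");j=cams.grab_frame("scene")
print(s["time_s"],s["ee_pos"],s["ee_rot"],s["force"],s["torque"],s["qpos"])
cv2.imwrite("pics/w2.png",np.hstack([i[60:330,130:390],cv2.resize(j[150:240,190:280],(270,270),interpolation=2)]))
E
```

```text
4.65 [495.79500767 -78.58947063 165.34833058] [179.9523397   -0.42566333  54.90784343] [ 1.43098334 11.44200593  0.17881588] [ 1.45210943 -0.82386848 -0.41848632] [-10.56562904  13.84946425 103.48952026   0.41449977  62.44156819
  24.33563808]
```

View pics/w2.png

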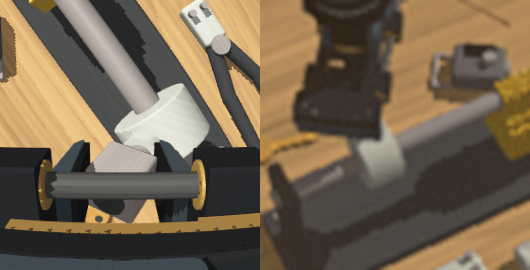

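Call:
apply_moves(deltas=[[0,0,0,0,0.6],[0,0,0,0,0.7],[0.0016,-0.0011,0,0,0.7],[0.0016,-0.0011,0,0.14,0.7],[0.0016,-0.0011,0,0.28,0.7]], grip_force=12)

```text
time_s: 5.25
ee_pos: [494.0, -79.8, 164.4]
ee_rot: [180.0, 0.0, 38.7]
force: [-0.8, -0.7, 0.5]
gripper_width: 75.6
gripper_force: 0.0
```

Call:
apply_moves(deltas=[[0,0,0,0.14,0.7],[0,0,0,0.28,0.7],[0,0,0,0.42,0.7],[0,0,0,0.56,0.7],[0,0,0,0.7,0.7]])

```text
time_s: 5.75
ee_pos: [494.0, -79.9, 164.4]
ee_rot: [180.0, -0.0, -1.4]
force: [-0.3, -0.1, -1.1]
gripper_width: 77.3
gripper_force: 0.0
```

Call:
apply_moves(deltas=[[0,0,0,0.14,0.7],[0,0,0,0.28,0.7],[0,0,0,0.42,0.7],[0,0,0,0.56,0.7],[0,0,0,0.7,0.7]])

```text
time_s: 6.25
ee_pos: [494.0, -79.9, 164.4]
ee_rot: [180.0, -0.0, -41.5]
force: [-0.7, -0.3, 0.8]
gripper_width: 77.6
gripper_force: 0.0
```

Call:
apply_moves(deltas=[[0,0,0,0.08,0.7],[0,0,0,0.08,0.7],[0,0,0,0.08,0.7],[0,0,0,0.08,0.7],[0,0,0,0.08,0.7]])

```text
time_s: 6.75
ee_pos: [494.1, -79.6, 164.3]
ee_rot: [180.0, -0.0, -45.8]
force: [-0.8, 0.4, 0.4]
gripper_width: 77.5
gripper_force: 0.0
```

```bash
python3 - <<'E'
from h import *
import cv2
s=env.state();i=cams.grab_frame("wrist")
print(s["time_s"],s["ee_pos"],s["ee_rot"],s["force"],s["gripper_width"])
cv2.imwrite("pics/w3.png",cv2.resize(i[60:330,100:400],None,fx=2,fy=2,interpolation=2))
for c in(-78,):
  for a in(0,40,50):print(a,[((wproj(s,W([529.4,-3.1,.0039],headpt(c,np.radians(a),i,j,1)))-(100,60))*2).round() for i,j in[(1,1),(1,-1),(-1,-1),(-1,1)]])
E
```

```text
6.75 [494.05160895 -79.60726499 164.2539917 ] [ 1.79995577e+02 -8.91709857e-03 -4.57506457e+01] [-0.8090575   0.42262217  0.42521927] 77.50848456995459
0 [array([257., 415.]), array([342., 335.]), array([400., 370.]), array([324., 438.])]
40 [array([274., 440.]), array([289., 364.]), array([394., 340.]), array([368., 414.])]
50 [array([282., 442.]), array([278., 374.]), array([387., 336.]), array([377., 406.])]
```

View pics/w3.png

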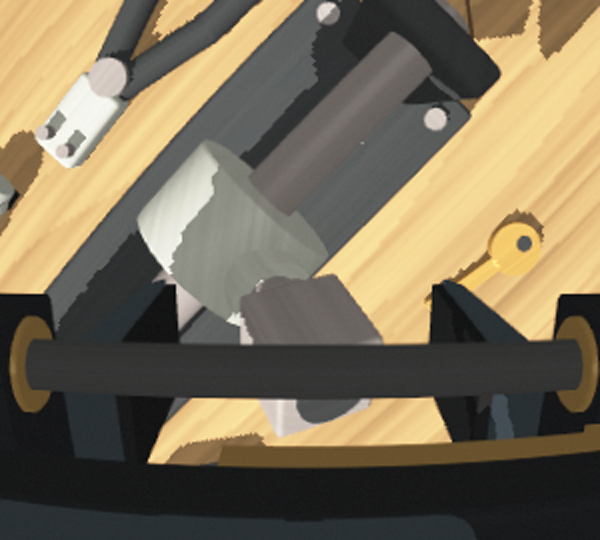

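Call:
apply_moves(deltas=[[0,0,0,0,-1],[0,0,0,0,-1],[0,0,0,0,-1],[0,0,0,0,-1],[0,0,0,0,-1]])

```text
time_s: 7.3
ee_pos: [493.8, -79.7, 164.2]
ee_rot: [180.0, 0.0, -45.8]
force: [-3.4, -5.2, 1.3]
gripper_width: 40.8
gripper_force: 3.2
```

Call:
apply_moves(deltas=[[0,0,0,0,-1],[0,0,0,-0.06,-1],[0,0,0,-0.12,-1],[0,0,0,-0.18,-1],[0,0,0,-0.24,-1]], grip_force=35)

```text
time_s: 7.8
ee_pos: [493.3, -80.3, 164.2]
ee_rot: [179.9, 0.0, -32.0]
force: [-0.1, -2.9, -1.9]
gripper_width: 36.0
gripper_force: 35.0
```

Call:
apply_moves(deltas=[[0,0,0,-0.07,-1],[0,0,0,-0.14,-1],[0,0,0,-0.21,-1],[0,0,0,-0.28,-1],[0,0,0,-0.35,-1]])

```text
time_s: 8.3
ee_pos: [493.1, -80.3, 164.5]
ee_rot: [179.9, 0.1, -11.9]
force: [-2.6, -3.2, 2.5]
gripper_width: 32.4
gripper_force: 34.5
```

Call:
apply_moves(deltas=[[0,0,0,-0.07,-1],[0,0,0,-0.14,-1],[0,0,0,-0.21,-1],[0,0,0,-0.28,-1],[0,0,0,-0.35,-1]])

```text
time_s: 8.8
ee_pos: [493.4, -80.6, 164.5]
ee_rot: [179.9, 0.1, 8.1]
force: [-3.9, -0.9, 3.8]
gripper_width: 30.6
gripper_force: 35.3
```

Call:
apply_moves(deltas=[[0,0,0,-0.07,-1],[0,0,0,-0.14,-1],[0,0,0,-0.21,-1],[0,0,0,-0.28,-1],[0,0,0,-0.35,-1]])

```text
time_s: 9.3
ee_pos: [494.0, -80.3, 164.6]
ee_rot: [179.9, 0.0, 28.1]
force: [-1.1, -0.3, 0.9]
gripper_width: 35.1
gripper_force: 35.4
```

Call:
apply_moves(deltas=[[0,0,0,-0.07,-1],[0,0,0,-0.14,-1],[0,0,0,-0.14,-1],[0,0,0,-0.14,-1],[0,0,0,-0.14,-1]])

```text
time_s: 9.8
ee_pos: [494.2, -80.0, 164.5]
ee_rot: [179.9, 0.0, 36.1]
force: [-3.0, -2.3, 2.5]
gripper_width: 36.3
gripper_force: 35.1
```

Call:
apply_moves(deltas=[[0.0024,-0.0032,0,0,-1],[0.0047,-0.0065,0,0,-1],[0.0071,-0.0097,0,0,-1],[0.0094,-0.0129,0,0,-1],[0.0118,-0.0162,0,0,-1]])

```text
time_s: 10.3
ee_pos: [494.1, -59.1, 164.5]
ee_rot: [180.0, -0.0, 36.1]
force: [-2.5, -2.6, 5.2]
gripper_width: 36.2
gripper_force: 35.1
```

Call:
apply_moves(deltas=[[0.0059,-0.0081,0,0,-1],[0.0118,-0.0162,0,0,-1],[0.0177,-0.0242,0,0,-1],[0.0236,-0.0323,0,0,-1],[0.0236,-0.0323,0,0,-1]])

```text
time_s: 10.8
ee_pos: [493.9, -17.6, 164.4]
ee_rot: [-179.9, -0.1, 36.2]
force: [-2.5, 2.3, 5.8]
gripper_width: 36.7
gripper_force: 35.1
```

Call:
apply_moves(deltas=[[0.0059,-0.0081,0,0,-1],[0.0118,-0.0162,0,0,-1],[0.0177,-0.0242,0,0,-1],[0.0206,-0.0283,0,0,-1],[0.0206,-0.0283,0,0,-1]])

```text
time_s: 11.3
ee_pos: [493.7, 16.8, 164.4]
ee_rot: [-179.9, -0.0, 36.2]
force: [-3.2, 1.0, 4.8]
gripper_width: 36.6
gripper_force: 35.1
```

```bash
python3 - <<'E'
from h import *
import cv2
s=env.state();i=cams.grab_frame("wrist");j=cams.grab_frame("scene");k=cams.grab_frame("side")
print(s["time_s"],s["ee_pos"],s["ee_rot"],s["force"],s["gripper_width"])
a=cv2.resize(i[20:240,130:390],(520,440),interpolation=2)
b=np.vstack([cv2.resize(m,(280,220),interpolation=2) for m in(j[150:220,225:314],k[185:255,225:314])])
cv2.imwrite("pics/w4.png",np.hstack([a,b]))
E
```

```text
11.3 [493.7435886   16.76741639 164.3749386 ] [-1.79918496e+02 -2.91932794e-02  3.61702491e+01] [-3.15849341  0.96455687  4.76643227] 36.58517839892937
```

View pics/w4.png

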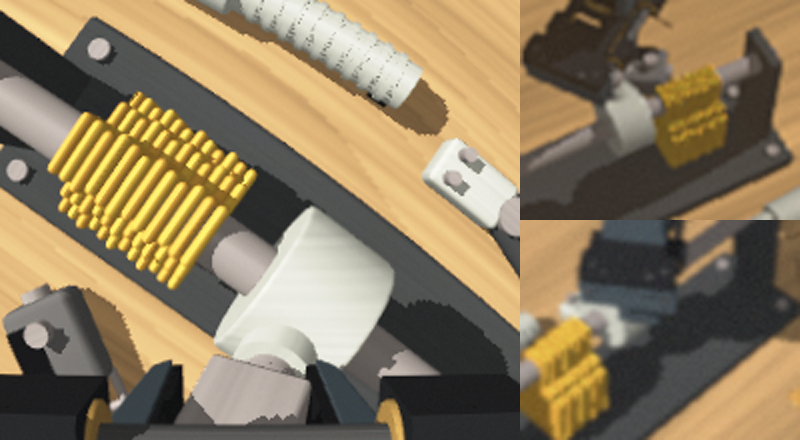

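Call:
apply_moves(deltas=[[0.0035,-0.0048,0,0,-1],[0.0071,-0.0097,0,0,-1],[0.0082,-0.0113,0,0,-1],[0.0082,-0.0113,0,0,-1],[0.0082,-0.0113,0,0,-1]])

```text
time_s: 11.95
ee_pos: [493.7, 30.1, 164.4]
ee_rot: [-179.9, -0.0, 36.1]
force: [-4.1, -0.3, 5.9]
gripper_width: 36.2
gripper_force: 35.1
```

Call:
apply_moves(deltas=[[0.0006,-0.0008,0,0,-1],[0.0012,-0.0016,0,0,-1],[0.0012,-0.0016,0,0,-1]])

```text
time_s: 12.25
ee_pos: [493.7, 31.7, 164.4]
ee_rot: [-180.0, 0.0, 36.2]
force: [-2.9, -2.4, 6.1]
gripper_width: 36.5
gripper_force: 35.1
```

Call:
apply_moves(deltas=[[0.0006,-0.0008,0,0,-1],[0.0006,-0.0008,0,0,-1],[0.0006,-0.0008,0,0,-1]])

```text
time_s: 12.55
ee_pos: [493.7, 32.7, 164.4]
ee_rot: [-180.0, 0.0, 36.2]
force: [-2.9, -2.4, 4.6]
gripper_width: 36.7
gripper_force: 35.1
```

Call:
apply_moves(deltas=[[0.0006,-0.0008,0,0,-1],[0.0006,-0.0008,0,0,-1],[0.0006,-0.0008,0,0,-1]])

```text
time_s: 12.85
ee_pos: [493.7, 33.7, 164.4]
ee_rot: [-180.0, 0.0, 36.2]
force: [-2.6, -0.7, 6.0]
gripper_width: 36.3
gripper_force: 35.1
```

```bash
python3 - <<'E'
from h import *
import cv2
s=env.state();i=cams.grab_frame("wrist")
print(s["time_s"],s["ee_pos"],s["ee_rot"],s["force"],s["gripper_width"])
cv2.imwrite("pics/w5.png",cv2.resize(i[90:240,180:360],None,fx=4,fy=4,interpolation=2))
E
```

```text
12.85 [493.66942369  33.66311913 164.39351875] [-1.79973381e+02  2.44570737e-02  3.61500232e+01] [-2.63976652 -0.71730945  5.95880327] 36.265545803441064
```

View pics/w5.png

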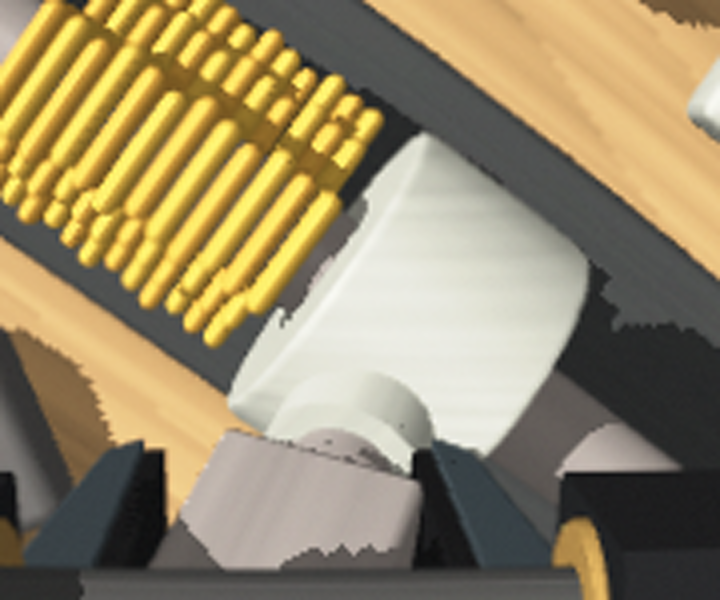

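Call:
apply_moves(deltas=[[0.0006,-0.0008,0,0,-1],[0.0006,-0.0008,0,0,-1],[0.0006,-0.0008,0,0,-1]])

```text
time_s: 13.2
ee_pos: [493.7, 34.7, 164.4]
ee_rot: [-180.0, 0.0, 36.2]
force: [-4.1, -1.7, 6.0]
gripper_width: 36.8
gripper_force: 35.1
```

Call:
apply_moves(deltas=[[0.0006,-0.0008,0,0,-1],[0.0006,-0.0008,0,0,-1],[0.0006,-0.0008,0,0,-1]])

```text
time_s: 13.5
ee_pos: [493.6, 35.7, 164.4]
ee_rot: [-180.0, 0.0, 36.2]
force: [-3.1, -1.4, 6.0]
gripper_width: 36.3
gripper_force: 35.1
```

Call:
apply_moves(deltas=[[0.0006,-0.0008,0,0,-1],[0.0006,-0.0008,0,0,-1],[0.0006,-0.0008,0,0,-1]])

```text
time_s: 13.8
ee_pos: [493.7, 36.7, 164.4]
ee_rot: [-180.0, 0.0, 36.1]
force: [-3.0, -0.8, 6.0]
gripper_width: 36.2
gripper_force: 35.1
```

Call:
apply_moves(deltas=[[0.0006,-0.0008,0,0,-1],[0.0006,-0.0008,0,0,-1],[0.0006,-0.0008,0,0,-1]])

```text
time_s: 14.1
ee_pos: [493.6, 37.5, 164.4]
ee_rot: [-180.0, 0.0, 36.2]
force: [-3.7, -2.2, 5.8]
gripper_width: 36.7
gripper_force: 35.1
```

Call:
apply_moves(deltas=[[0.0006,-0.0008,0,0,-1],[0.0006,-0.0008,0,0,-1],[0.0006,-0.0008,0,0,-1]])

```text
time_s: 14.4
ee_pos: [493.6, 37.6, 164.4]
ee_rot: [179.9, 0.1, 36.2]
force: [-2.8, -4.5, 5.6]
gripper_width: 36.1
gripper_force: 35.1
```

Call:
apply_moves(deltas=[[0,0,0,0.06,-1],[0,0,0,0.12,-1],[0,0,0,0.18,-1],[0,0,0,0.24,-1],[0,0,0,0.3,-1]])

```text
time_s: 14.9
ee_pos: [494.9, 38.3, 163.8]
ee_rot: [179.9, -0.1, 19.0]
force: [1.8, -3.5, -0.1]
gripper_width: 33.9
gripper_force: 34.6
```

Call:
apply_moves(deltas=[[0,0,0,0.06,-1],[0,0,0,0.12,-1],[0,0,0,0.18,-1],[0,0,0,0.24,-1],[0,0,0,0.3,-1]])

```text
time_s: 15.4
ee_pos: [494.6, 37.8, 163.6]
ee_rot: [179.9, -0.0, 1.8]
force: [2.3, -5.3, -1.3]
gripper_width: 30.1
gripper_force: 34.7
```

Call:
apply_moves(deltas=[[0,0,0,0.06,-1],[0,0,0,0.12,-1],[0,0,0,0.18,-1],[0,0,0,0.24,-1],[0,0,0,0.3,-1]])

```text
time_s: 15.9
ee_pos: [494.6, 38.0, 163.4]
ee_rot: [179.9, -0.0, -15.3]
force: [0.1, -7.4, -0.1]
gripper_width: 32.8
gripper_force: 35.4
```

Call:
apply_moves(deltas=[[0,0,0,0.06,-1],[0,0,0,0.12,-1],[0,0,0,0.18,-1],[0,0,0,0.24,-1],[0,0,0,0.3,-1]])

```text
time_s: 16.4
ee_pos: [494.2, 37.7, 163.4]
ee_rot: [179.9, -0.0, -32.5]
force: [-0.7, -7.0, 0.3]
gripper_width: 36.1
gripper_force: 35.3
```

Call:
apply_moves(deltas=[[0,0,0,0.06,-1],[0,0,0,0.12,-1],[0,0,0,0.18,-1],[0,0,0,0.24,-1],[0,0,0,0.3,-1]])

```text
time_s: 16.9
ee_pos: [493.8, 37.6, 163.5]
ee_rot: [179.9, -0.1, -49.7]
force: [-0.0, -7.2, 0.2]
gripper_width: 38.4
gripper_force: 35.2
```

Call:
apply_moves(deltas=[[0,0,0,0,0.7],[0,0,0,0,0.7],[0.0009,0.0008,0,0,0.7],[0.0009,0.0008,0,-0.14,0.7],[0.0009,0.0008,0,-0.28,0.7]], grip_force=12)

```text
time_s: 17.4
ee_pos: [494.0, 37.7, 164.0]
ee_rot: [-180.0, 0.0, -33.4]
force: [0.5, 0.3, -0.2]
gripper_width: 75.1
gripper_force: 0.0
```

Call:
apply_moves(deltas=[[0,0,0,-0.14,0.7],[0,0,0,-0.28,0.7],[0,0,0,-0.42,0.7],[0,0,0,-0.56,0.7],[0,0,0,-0.7,0.7]])

```text
time_s: 17.9
ee_pos: [494.0, 37.7, 164.0]
ee_rot: [-179.9, 0.0, 6.7]
force: [0.2, 0.1, 0.5]
gripper_width: 77.6
gripper_force: 0.0
```

Call:
apply_moves(deltas=[[0,0,0,-0.14,0.7],[0,0,0,-0.28,0.7],[0,0,0,-0.42,0.7],[0,0,0,-0.56,0.7],[0,0,0,-0.7,0.7]])

```text
time_s: 18.4
ee_pos: [494.0, 37.8, 164.0]
ee_rot: [-180.0, -0.0, 46.8]
force: [-0.1, 0.6, -0.1]
gripper_width: 77.7
gripper_force: 0.0
```

Call:
apply_moves(deltas=[[0,0,0,-0.08,0.7],[0,0,0,-0.08,0.7],[0,0,0,-0.08,0.3],[0,0,0,-0.08,-0.1],[0,0,0,-0.08,-1]])

```text
time_s: 18.9
ee_pos: [494.0, 37.3, 164.2]
ee_rot: [-180.0, -0.0, 51.0]
force: [0.2, -0.7, -0.7]
gripper_width: 56.3
gripper_force: 0.0
```

Call:
apply_moves(deltas=[[0,0,0,0,-1],[0,0,0,0,-1],[0,0,0,0,-1],[0,0,0,0,-1],[0,0,0,0,-1]])

```text
time_s: 19.4
ee_pos: [493.5, 37.6, 164.2]
ee_rot: [-179.9, 0.0, 51.0]
force: [-4.1, 3.7, 1.4]
gripper_width: 39.5
gripper_force: 12.0
```

Call:
apply_moves(deltas=[[0,0,0,0,-1],[0,0,0,0.06,-1],[0,0,0,0.12,-1],[0,0,0,0.18,-1],[0,0,0,0.24,-1]], grip_force=35)

```text
time_s: 19.9
ee_pos: [493.3, 37.6, 164.3]
ee_rot: [-179.9, 0.0, 37.2]
force: [-5.7, 2.0, 4.6]
gripper_width: 36.8
gripper_force: 35.0
```

Call:
apply_moves(deltas=[[0,0,0,0.06,-1],[0,0,0,0.12,-1],[0,0,0,0.18,-1],[0,0,0,0.24,-1],[0,0,0,0.3,-1]])

```text
time_s: 20.4
ee_pos: [492.9, 37.4, 164.4]
ee_rot: [-180.0, 0.1, 20.0]
force: [-6.8, 3.0, 6.8]
gripper_width: 33.8
gripper_force: 34.1
```

Call:
apply_moves(deltas=[[0,0,0,0.06,-1],[0,0,0,0.12,-1],[0,0,0,0.18,-1],[0,0,0,0.24,-1],[0,0,0,0.3,-1]])

```text
time_s: 20.9
ee_pos: [492.9, 37.5, 164.3]
ee_rot: [-180.0, 0.1, 2.8]
force: [-7.4, 3.5, 3.6]
gripper_width: 30.3
gripper_force: 34.6
```

```bash
python3 -c "
from h import *
s=env.state();print(s['torque'],s['ee_rot'],s['gripper_width'])"
```

```text
[0.45216144 0.74796751 0.27570969] [-1.79981627e+02  1.29977984e-01  2.80084858e+00] 30.295249749860005
```

Call:
apply_moves(deltas=[[0,0,0,0.04,-1],[0,0,0,0.07,-1],[0,0,0,0.1,-1],[0,0,0,0.1,-1]])

```text
time_s: 21.3
ee_pos: [493.2, 37.8, 163.9]
ee_rot: [-180.0, 0.1, -2.6]
force: [-3.4, 3.3, 1.1]
gripper_width: 30.5
gripper_force: 35.8
```

```bash
python3 -c "
from h import *
s=env.state();print(s['torque'],s['ee_rot'],s['gripper_width'])"
```

```text
[1.01957425 0.42820466 1.52723326] [-1.79982953e+02  1.03362017e-01 -2.59533619e+00] 30.507290812147
```

Call:
apply_moves(deltas=[[0,0,0,-0.05,-1],[0,0,0,-0.05,0.7],[0,0,0,-0.05,0.7],[0,0,0,-0.05,0.7],[0,0,0,-0.05,0.7]])

```text
time_s: 21.8
ee_pos: [494.3, 37.0, 164.3]
ee_rot: [180.0, -0.0, 0.0]
force: [0.1, -0.0, 0.4]
gripper_width: 59.0
gripper_force: 0.0
```

Call:
apply_moves(deltas=[[0,0,-0.03,0,0.7],[0,0,-0.06,0,0.7],[0,0,-0.1,0,0.7],[0,0,-0.14,0,0.7],[0,0,-0.16,0,0.7]])

```text
time_s: 22.3
ee_pos: [495.3, 37.2, 328.1]
ee_rot: [-180.0, -0.4, 0.0]
force: [0.8, -0.8, 0.4]
gripper_width: 77.2
gripper_force: 0.0
```

Call:
apply_moves(deltas=[[-0.02,0,0,0,0.7],[-0.02,0,0,0,0.7],[-0.02,0,0,0,0.7]])

```text
time_s: 22.6
ee_pos: [474.1, 37.1, 324.1]
ee_rot: [180.0, -0.0, 0.0]
force: [-0.1, -0.6, 0.2]
gripper_width: 77.7
gripper_force: 0.0
```

```bash
python3 - <<'E'
from h import *
import cv2
s=env.state();i=cams.grab_frame("wrist")
print(s["time_s"],s["ee_pos"],s["ee_rot"],s["force"],s["gripper_width"])
cv2.imwrite("pics/w6.png",cv2.resize(i[80:200,130:390],None,fx=3,fy=3,interpolation=2))
for a in(0,15):print(a,[((wproj(s,W([529.4,-3.1,.0039],headpt(41,np.radians(a),i,j,1)))-(130,80))*3).round() for i,j in[(1,1),(1,-1),(-1,-1),(-1,1)]])
E
```

```text
22.6 [474.10805561  37.13069798 324.08520038] [ 1.79986886e+02 -2.70752769e-02  3.05571144e-02] [-0.13796137 -0.64755486  0.21342382] 77.69411131239887
0 [array([318., 245.]), array([408., 245.]), array([406., 307.]), array([321., 307.])]
15 [array([308., 255.]), array([395., 238.]), array([415., 298.]), array([334., 313.])]
```

View pics/w6.png

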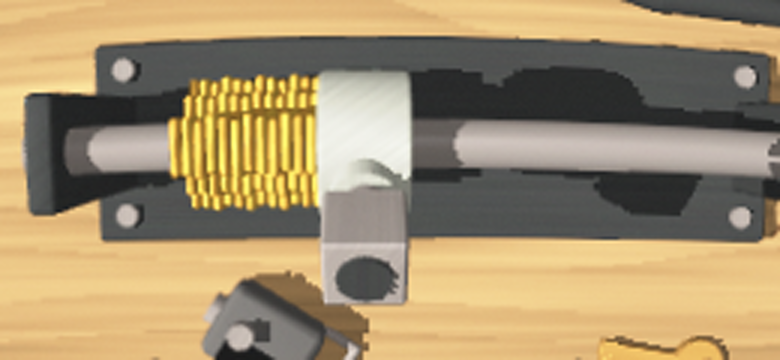

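The picture shows the collar against the pack: the collar edge and the tags meet at column 318. The screw head is square at (365,275), which matches the projection for 0 rad. The gripper is clear of everything.

```bash
python3 -c "
from workcell import env
print(env.job_done())"
```

```text
the job is handed in; nothing more can be done
None
```

The job is handed in at about 22.6 s of the 56 s allowed: I loosened the set screw about 2.1 rad, slid the collar up to touch the tags, and screwed it home to its stop; the last picture shows it touching, the gripper let go clear of everything, but the hand-in returned no verdict.

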